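# Change over the slide-out trays

### The arm

A 6-joint arm with a two-finger parallel gripper is mounted at the origin on the work surface; the furniture and walls round the work are solid. World frame = base frame: x ahead of the robot, y to its left, z up, the work surface at z = 0. Lengths are in m, angles in rad, forces in N, time in s.
With the tool pointing down it reaches from about 0.4 to 0.925 m from the base axis. Payload 3.4 kg.
Tool frame: the origin (TCP) lies at the very end of the fingers, on their centre line; the grasp point (between the pads) lies 19 mm behind it; z points along the fingers, y is the line along which they close (so a half turn about z gives the same grasp; the last joint's range is limited). The gripper opens to 85 mm and grips with 20 to 120 N. Pads are 22 mm wide; open, the fingers measure 114 mm over their backs; the gripper's body (76 mm by 85 mm) begins 54 mm behind the grasp point. The pads swing forward as they close: fully open they stand 13 mm farther back than shut.
Start: joints at [1.226, 0.307, 1.506, -0, 1.328, -0.073], TCP at [0.154, 0.554, 0.198] pointing down, gripper open.
Joint ranges: [-3.12, 3.12], [-1.05, 2.28], [0.14, 2.33], [-1.42, 4.57], [0.1, 2.73], [-2.68, 2.68]. Speed limits (rad/s): [2.57, 2.57, 3.14, 3.14, 3.14, 3.14].

### API

Orientations are given as a rotation vector (axis times angle).
In Python, from bench import env, viewer, hand_in gives the robot as it stands.
- The arm moves only by the shell command python3 -m pendant 'ROWS' [FORCE]. ROWS is JSON, a list of rows, each an object of numbers: "wx", "wy", "wz": the turn, a rotation vector about the tool's x, y, z in degrees; "dx", "dy", "dz": the shift along the tool's x, y, z in mm; "fingers": the opening, from 0 (shut) to 1 (fully open). In form: [{"wx": .., "wy": .., "wz": .., "dx": .., "dy": .., "dz": .., "fingers": ..}, ...]. A call has 1 to 5 rows; each row is the pose to reach, as a shift and turn from the pose commanded when the call began, along the tool's axes at that moment; what a row does not reach only later rows make up. A row lasts 1/12 s, in which the tool goes at most 41.7 mm and 7.16 degrees, less where a joint would pass 70% of its speed; a pose out of reach is approached as far as the arm can. A call with a gripper value outside its range is refused whole. The fingers move at their own pace and stop on an object; FORCE is the grip in N (left out, the last holds). Time passes only in rows, so rows that repeat a pose let the fingers close. It gives the time, the measured TCP pose, the force, the opening and the grip force at its end, in the units of the state.
- env.read_state(): the state, without advancing time (a new reading comes with each control period).
- viewer.capture(name): name is "scene" or "top" or "wrist"; returns the picture (400x640x3 uint8, blue, green, red); there is no depth.
- viewer.calibration(name): a dict with "fx", "fy", "cx", "cy" (pixels), "eye" and "orientation" of the camera in the world. Camera axes: x right, y down, z forward; pixel columns grow to the right and rows downward; lengths in m; the calibration is good to about 2 mm. The wrist camera is an equidistant fisheye: a pixel r from the principal point sees the ray r / f radians off the axis. A picture is of the moment at which its call begins: read the wrist's pose just before it. calibration takes no time and is no camera call; for the wrist camera it gives the pose at the moment of the call.
- hand_in(): hands the job in; it is judged then, once.
The state is a dict: "t": time; "qpos": joint angles; "dq": joint speeds; "effort": joint torques, N m; "tool_pos": TCP position; "tool_rot": TCP orientation; "ft_force": force on the tool from outside, world axes, zero at the start; "ft_torque": the same for the moment, N m; "grip_width": opening from 0.0 (shut) to 1.0 (fully open); "grasp_force": force on a finger pad.
Only numpy, scipy, OpenCV 4.12 (cv2) and the standard library are available. Lean on these libraries where they do the work, as an engineer would, in place of code of your own. Each camera call takes 0.05 s, during which the arm holds its last target. There are 200 camera calls.

### The job

Of the two slide-out trays, first push the open one with the nose cones fully home by its front lip; then hook a fingertip behind the lip of the tray with the vial rack and draw it out along its rail to its front stop, leave it there and take the hand clear. Work gently with the fingertips or the outside of the fingers: do not pinch the lips or force the trays, do not grasp or lift anything, keep the rack, vials and cones standing in their trays, and leave the things on the bench where they are.

Things in the scene. Friction and masses are not known exactly. Their poses are not given: they have to be found in the camera images.
- vial_tray (a joint): how far the vial tray is drawn out of its dock, m: 0 = fully home against the rear stop, 0.100 = fully out at its front stop. It slides along the dock's own -x (toward the robot) against about 2 N of friction and stays where it is left; it cannot be lifted off its rail
- vial_lip (a point): middle of the rolled top edge of the vial tray's upright steel front lip, 55 mm above the bench; moves with the tray; x points inward (as the tray closes), y along the lip. Lip 130 mm wide, 5 mm thick (rolled edge 7 mm), top at 58 mm. Tray floor 14 mm above the bench. Behind the lip, from 3 to 57 mm, an empty finger well 124 mm wide, open above; then a cross wall 27 mm high, then the load bay
- vial_dock: fixed dock (runner frame, bare aluminium, 156 mm along x, 150 mm wide, 37 mm high) of the vial tray; origin on the bench under its centre; its -x faces roughly to the robot and is the way the tray comes out. The two docks look alike, stand side by side, and either may be on the left
- cone_tray (a joint): how far the nose-cone tray is drawn out of its dock, m: 0 = fully home against the rear stop, 0.100 = fully out at its front stop. It slides along the dock's own -x (toward the robot) against about 2 N of friction and stays where it is left; it cannot be lifted off its rail
- cone_lip (a point): middle of the rolled top edge of the nose-cone tray's upright steel front lip, 55 mm above the bench; moves with the tray; x points inward (as the tray closes), y along the lip. Lip 130 mm wide, 5 mm thick (rolled edge 7 mm), top at 58 mm. Tray floor 14 mm above the bench. Behind the lip, from 3 to 57 mm, an empty finger well 124 mm wide, open above; then a cross wall 27 mm high, then the load bay
- cone_dock: fixed dock (runner frame, bare aluminium, 156 mm along x, 150 mm wide, 37 mm high) of the nose-cone tray; origin on the bench under its centre; its -x faces roughly to the robot and is the way the tray comes out. The two docks look alike, stand side by side, and either may be on the left
- rack_mid (a point): centre (13 mm above its underside) of the open blue cell rack, 58 x 86 x 26 mm, that stands loose in the vial tray's load bay with three vials in it
- vial_a_mid (a point): centre of a loose vial, 22 mm diameter, 47 mm tall, standing in a cell of the rack
- vial_b_mid (a point): centre of a second such vial
- vial_c_mid (a point): centre of a third such vial
- cone_big_c (a point): centre of the larger nose cone, 43 mm diameter, 63 mm tall, standing loose in the nose-cone tray's load bay
- cone_mid_c (a point): centre of the smaller nose cone, 34 mm diameter, 49 mm tall, standing loose beside it
- dropper: small dropper bottle, 33 mm diameter, 102 mm tall, standing on the bench between the docks; origin under its centre
- gauze: pack of gauze, 58 x 87 x 28 mm, on the bench; origin under its centre
- forceps: long forceps, 18 x 146 x 10 mm, lying on the bench; origin under its centre
- dish: petri dish, 61 mm diameter, 13 mm high, on the bench; origin under its centre
- syringe: 10 ml syringe, 36 x 109 x 18 mm, lying on the bench; origin under its centre
- swabs: tub of swabs, 77 mm diameter, 80 mm tall, on the bench; origin under its centre

How it is judged:
By the outcome, as a careful person would: the job done as asked, in the order asked, and still so for the second after the job is handed in, with the robot touching nothing.
It also fails if it takes over 45 s, if anything falls off the work surface, if the arm or the gripper's body presses on something with over 40 N, if the wrist force passes 120 N, or if a joint passes its speed limit or range.

## Working session

There is one attempt and no reset: what is moved stays moved. The work goes in short steps, Python scripts to look and compute and a shell command to move; the robot and the scene stay as the last step left them, time stands still between calls to the robot, and variables do not carry over. Pictures are saved under pics/ and viewed, at most 12 in all, crops included, and the job is handed in when it is done.

```bash
mkdir -p pics; python3 - <<'E'
from bench import env, viewer
import cv2
s=env.read_state();print(s['t'],s['tool_pos'],s['tool_rot'],s['ft_force'],s['grip_width'])
for n in("scene","top"):
    cv2.imwrite(f"pics/{n}0.png",viewer.capture(n)); print(n,viewer.calibration(n))
E
```

```text
0.0 [0.15413621 0.5531599  0.19688249] [-0.42552989 -3.11222982  0.00315683] [-0.70673882  0.3497869  -0.73732901] 0.9968192958710792
scene {'fx': 384.5802375079063, 'fy': 384.5802375079063, 'cx': 317.2619635700234, 'cy': 202.89486660732433, 'eye': array([0.76017972, 0.83394913, 0.70402013]), 'orientation': array([-0.36090084, -2.67234948,  1.34876906])}
top {'fx': 415.2603010417743, 'fy': 415.2603010417743, 'cx': 321.7817201782949, 'cy': 200.47300868134002, 'eye': array([ 0.24833096, -0.00950916,  1.30427279]), 'orientation': array([-2.10826302,  2.08845648, -0.23117985])}
```

View pics/scene0.png

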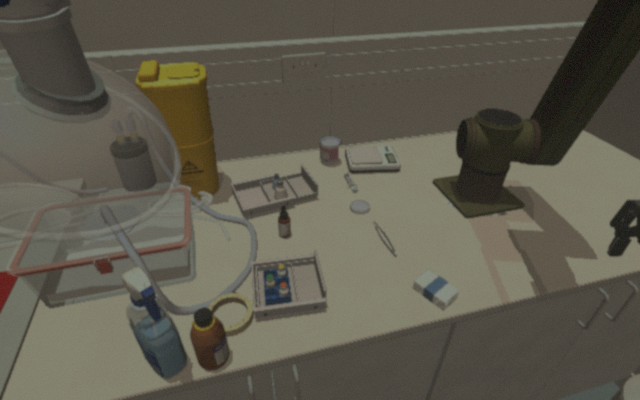

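View pics/top0.png

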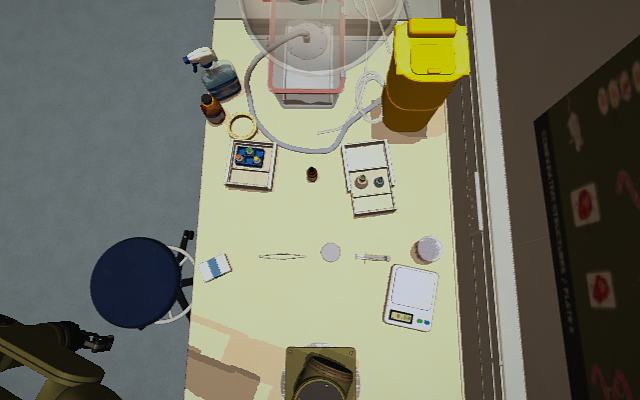

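The vial tray is on the left (lip near top-view pixel (248,187)). The cone tray is on the right, drawn out, with its lip near (374,211). The dropper bottle stands between them at (311,174). I'll enlarge that area to find the lip edges.

```bash
cat > h.py <<'E'
import numpy as np, cv2
from scipy.spatial.transform import Rotation as R
def plane(c,uv,z):
    uv=np.atleast_2d(uv).astype(float)
    d=np.c_[(uv[:,0]-c['cx'])/c['fx'],(uv[:,1]-c['cy'])/c['fy'],np.ones(len(uv))]
    d=d@R.from_rotvec(c['orientation']).as_matrix().T
    return c['eye']+d*((z-c['eye'][2])/d[:,2])[:,None]
E
python3 - <<'E'
import cv2,numpy as np
a=cv2.imread('pics/top0.png');
x=cv2.resize(a[130:222,215:285],None,fx=5.7,fy=5.7,interpolation=cv2.INTER_CUBIC)
y=cv2.resize(a[130:222,335:405],None,fx=5.7,fy=5.7,interpolation=cv2.INTER_CUBIC)
cv2.imwrite('pics/c1.png',np.hstack([x,y]))
E
```

```text
(no output)
```

View pics/c1.png

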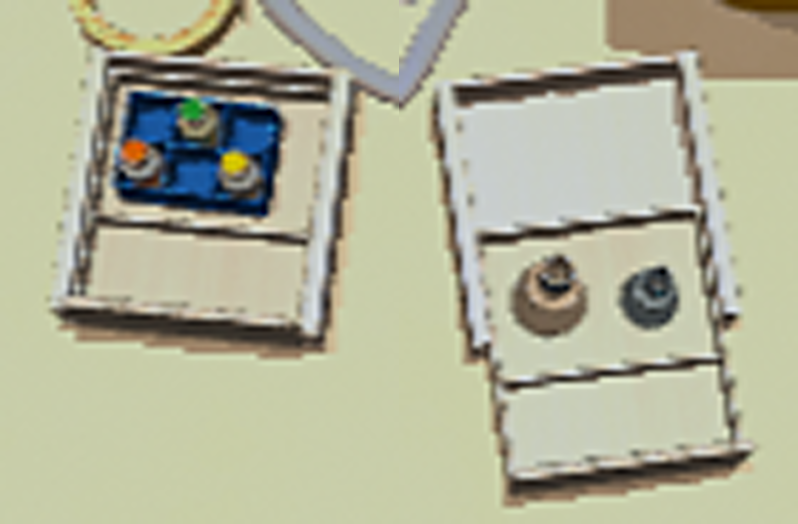

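```bash
python3 - <<'E'
from h import *
from bench import viewer
c=viewer.calibration('top')
def L(p,ox): return np.array(p,float)/5.7+[ox,130]-0.4
def go(n,p,ox,z):
    w=plane(c,L(p,ox),z); d=w[1]-w[0]; print(n,w[:,:2].round(4).tolist(),'mid',w.mean(0)[:2].round(4),'len',round(np.linalg.norm(d),4),'ang',round(np.degrees(np.arctan2(d[1],d[0])),1))
go('vial lip',[(58,305),(310,331)],215,.057)
go('v rail R',[(313,335),(345,80)],215,.037)
go('v rail L',[(68,310),(100,58)],215,.037)
go('cone lip',[(109,478),(349,452)],335,.057)
go('c rail L',[(81,345),(45,88)],335,.037)
go('c rail R',[(331,315),(288,58)],335,.037)
go('dropper',[(0,0),(0,0)],0,0)
print(plane(c,[[311,168]],.102),plane(c,[[281,257],[330,252],[372,258],[429,250],[215,267]],.01).round(3))
E
```

```text
vial lip [[0.5886, 0.3038], [0.5751, 0.1653]] mid [0.5819 0.2346] len 0.1391 ang -95.6
v rail R [[0.5781, 0.1664], [0.7278, 0.1539]] mid [0.6529 0.1602] len 0.1502 ang -4.7
v rail L [[0.5913, 0.3031], [0.74, 0.294]] mid [0.6656 0.2985] len 0.149 ang -3.5
cone lip [[0.4958, -0.0972], [0.5112, -0.2263]] mid [ 0.5035 -0.1618] len 0.13 ang -83.2
c rail L [[0.5745, -0.0837], [0.7247, -0.064]] mid [ 0.6496 -0.0739] len 0.1515 ang 7.5
c rail R [[0.5929, -0.2221], [0.7438, -0.202]] mid [ 0.6683 -0.2121] len 0.1523 ang 7.6
dropper [[0.7846, 1.0902], [0.7846, 1.0902]] mid [0.7846 1.0902] len 0.0 ang 0.0
[[0.62593944 0.03415589 0.102     ]] [[ 0.365  0.126  0.01 ]
 [ 0.382 -0.026  0.01 ]
 [ 0.365 -0.156  0.01 ]
 [ 0.392 -0.334  0.01 ]
 [ 0.333  0.329  0.01 ]]
```

```bash
cat >> h.py <<'E'
def delta(pos,yaw,s=None):
    """tool-axes shift (mm) and turn (deg) to tool-down pose at yaw (deg), tool y along the lip"""
    from bench import env
    s=s or env.read_state(); M=R.from_rotvec(s['tool_rot'])
    T=R.from_euler('z',yaw,degrees=True)*R.from_rotvec([0,np.pi,0])
    print('d',M.inv().apply(np.array(pos)-s['tool_pos'])*1000,'w',(M.inv()*T).as_rotvec(degrees=True).round(2))
E
python3 -c "
from h import *
delta([.40,.35,.2],7.3)
delta([.435,-.171,.18],7.3)"
```

```text
d [-291.37306731 -129.75977897   -2.84971587] w [ -0.11  -0.03 -22.87]
d [-464.97786915 -622.19280717   18.05687422] w [ -0.11  -0.03 -22.87]
```

```bash
python3 -m pendant '[{"dx":-37,"dy":-16,"wz":-6,"fingers":0},{"dx":-73,"dy":-32,"wz":-12,"fingers":0},{"dx":-110,"dy":-49,"wz":-18,"fingers":0},{"dx":-146,"dy":-65,"wz":-22.9,"fingers":0},{"dx":-183,"dy":-81,"wz":-22.9,"fingers":0}]' 20; python3 -c "
from h import *
delta([.40,.30,.2],7.3)
delta([.435,-.171,.18],7.3)"
```

```text
d [-304.79790806 -177.92372492   -2.76048909] w [ -0.11  -0.03 -22.87]
d [-464.97786915 -622.19280717   18.05687422] w [ -0.11  -0.03 -22.87]invalid input at $[0]: expected keys wx, wy, wz, dx, dy, dz, fingers
```

All seven keys are required in every row.

```bash
python3 -m pendant '[{"wx":0,"wy":0,"wz":-6,"dx":-37,"dy":-18,"dz":0,"fingers":0},{"wx":0,"wy":0,"wz":-12,"dx":-73,"dy":-36,"dz":0,"fingers":0},{"wx":0,"wy":0,"wz":-18,"dx":-110,"dy":-54,"dz":0,"fingers":0},{"wx":0,"wy":0,"wz":-22.9,"dx":-146,"dy":-72,"dz":0,"fingers":0},{"wx":0,"wy":0,"wz":-22.9,"dx":-183,"dy":-90,"dz":0,"fingers":0}]' 20; python3 -c "
from h import *
delta([.42,.30,.2],7.3)
delta([.435,-.171,.18],7.3)"
```

```text
t: 0.52
tool_pos: [0.3071, 0.4165, 0.1974]
tool_rot: [0.208, -3.134, 0.001]
ft_force: [0.2, 0.4, 0.1]
grip_width: 0.301
grasp_force: 0.0
d [ -96.54162341 -130.41743982   -2.56262822] w [-0.03 -0.04  0.29]
d [ -49.20247543 -599.26058766   17.71316504] w [-0.03 -0.04  0.29]
```

```bash
python3 -m pendant '[{"wx":0,"wy":0,"wz":0,"dx":-20,"dy":-33,"dz":0,"fingers":0},{"wx":0,"wy":0,"wz":0,"dx":-40,"dy":-67,"dz":0,"fingers":0},{"wx":0,"wy":0,"wz":0,"dx":-60,"dy":-100,"dz":0,"fingers":0},{"wx":0,"wy":0,"wz":0,"dx":-70,"dy":-138,"dz":0,"fingers":0},{"wx":0,"wy":0,"wz":0,"dx":-75,"dy":-178,"dz":0,"fingers":0}]'; 
python3 -m pendant '[{"wx":0,"wy":0,"wz":0,"dx":0,"dy":-40,"dz":0,"fingers":0},{"wx":0,"wy":0,"wz":0,"dx":0,"dy":-80,"dz":0,"fingers":0},{"wx":0,"wy":0,"wz":0,"dx":0,"dy":-120,"dz":0,"fingers":0},{"wx":0,"wy":0,"wz":0,"dx":0,"dy":-160,"dz":0,"fingers":0},{"wx":0,"wy":0,"wz":0,"dx":0,"dy":-200,"dz":0,"fingers":0}]'; 
python3 -c "
from h import *
delta([.435,-.171,.13],7.3)"
```

```text
t: 0.93
tool_pos: [0.4054, 0.2498, 0.1975]
tool_rot: [-0.201, 3.134, 0.0]
ft_force: [0.7, -0.6, -0.3]
grip_width: -0.001
grasp_force: 0.0
t: 1.35
tool_pos: [0.4285, 0.0509, 0.1976]
tool_rot: [0.201, -3.135, -0.0]
ft_force: [1.3, -0.5, -1.4]
grip_width: 0.002
grasp_force: 0.0
d [  21.92683886 -220.86393974   67.62661183] w [ 0.   -0.02  0.04]
```

```bash
python3 -m pendant '[{"wx":0,"wy":0,"wz":0,"dx":4,"dy":-38,"dz":0,"fingers":0},{"wx":0,"wy":0,"wz":0,"dx":8,"dy":-76,"dz":0,"fingers":0},{"wx":0,"wy":0,"wz":0,"dx":12,"dy":-114,"dz":0,"fingers":0},{"wx":0,"wy":0,"wz":0,"dx":17,"dy":-152,"dz":0,"fingers":0},{"wx":0,"wy":0,"wz":0,"dx":22,"dy":-185,"dz":12,"fingers":0}]'; 
python3 -m pendant '[{"wx":0,"wy":0,"wz":0,"dx":0,"dy":-25,"dz":15,"fingers":0},{"wx":0,"wy":0,"wz":0,"dx":0,"dy":-31,"dz":45,"fingers":0},{"wx":0,"wy":0,"wz":0,"dx":0,"dy":-31,"dz":55,"fingers":0},{"wx":0,"wy":0,"wz":0,"dx":0,"dy":-31,"dz":55,"fingers":0}]'; 
python3 - <<'E'
from h import *
from bench import viewer
c=viewer.calibration('wrist');print(c)
cv2.imwrite('pics/w1.png',viewer.capture('wrist'))
E
```

```text
t: 1.77
tool_pos: [0.4322, -0.1366, 0.1874]
tool_rot: [-0.199, 3.131, -0.004]
ft_force: [0.5, -0.3, 0.1]
grip_width: 0.005
grasp_force: 0.0
t: 2.1
tool_pos: [0.432, -0.164, 0.1278]
tool_rot: [0.197, -3.129, -0.006]
ft_force: [-0.6, 0.3, -0.7]
grip_width: -0.001
grasp_force: 0.0
{'fx': 309.70691628693146, 'fy': 309.70691628693146, 'cx': 314.89433718695153, 'cy': 202.06916660067455, 'eye': array([ 0.35404967, -0.17251906,  0.30377724]), 'orientation': array([1.92766175, 2.18447939, 0.35398291])}
```

View pics/w1.png

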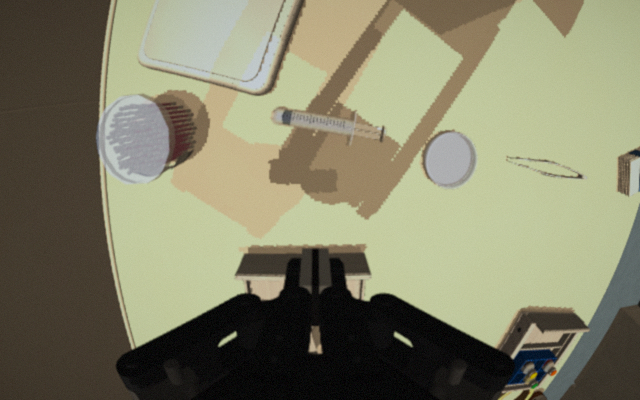

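The cone lip's front face spans columns 236–371. Its foot is at row 253 and its top edge near row 276, with the fingers centred in front of it. I'll cast those points.

```bash
cat >> h.py <<'E'
def fish(c,uv,z):
    uv=np.atleast_2d(uv).astype(float)-[c['cx'],c['cy']]
    r=np.linalg.norm(uv,axis=1); t=r/c['fx']
    d=np.c_[uv/r[:,None]*np.sin(t)[:,None],np.cos(t)]@R.from_rotvec(c['orientation']).as_matrix().T
    return c['eye']+d*((z-c['eye'][2])/d[:,2])[:,None]
E
python3 - <<'E'
from h import *
from bench import viewer
c=viewer.calibration('wrist')
print(fish(c,[[236,276],[371,276]],.057).round(4)); print(fish(c,[[242,253],[366,253]],.014).round(4))
a=cv2.imread('pics/w1.png')
for u in (245,260,345,360): print(u,a[240:290,u].mean(1).astype(int).tolist())
delta([.435,-.171,.03],7.3)
E
```

```text
[[ 0.5198 -0.227   0.057 ]
 [ 0.5028 -0.0994  0.057 ]]
[[ 0.5176 -0.2302  0.014 ]
 [ 0.5004 -0.0981  0.014 ]]
245 [187, 187, 188, 187, 187, 186, 180, 174, 174, 174, 176, 174, 167, 122, 79, 58, 53, 51, 53, 55, 52, 54, 54, 54, 54, 55, 55, 58, 55, 55, 54, 52, 52, 63, 81, 111, 159, 175, 177, 168, 153, 148, 149, 155, 164, 171, 171, 173, 173, 172]
260 [187, 188, 188, 187, 188, 174, 139, 108, 104, 104, 105, 106, 99, 84, 64, 51, 52, 53, 55, 54, 55, 53, 54, 55, 53, 55, 55, 55, 58, 52, 57, 56, 57, 62, 76, 99, 144, 180, 181, 181, 176, 174, 175, 171, 174, 175, 174, 174, 174, 175]
345 [186, 189, 185, 182, 148, 126, 116, 104, 103, 105, 101, 102, 85, 67, 54, 53, 54, 55, 55, 53, 57, 57, 51, 52, 52, 53, 55, 54, 53, 49, 49, 45, 44, 62, 76, 83, 111, 98, 81, 65, 57, 50, 45, 41, 39, 26, 25, 18, 13, 13]
360 [187, 188, 185, 175, 138, 126, 124, 118, 114, 113, 106, 106, 84, 61, 57, 53, 54, 52, 54, 55, 54, 51, 52, 54, 57, 57, 57, 56, 54, 52, 54, 49, 66, 91, 114, 141, 181, 181, 175, 145, 118, 118, 111, 101, 98, 101, 98, 93, 88, 79]
d [-1.28850687 -7.42952289 99.28413632] w [ 0.15 -0.21 -0.04]
```

```bash
python3 -m pendant '[{"wx":0.1,"wy":-0.2,"wz":0,"dx":0,"dy":-7,"dz":33,"fingers":0},{"wx":0.1,"wy":-0.2,"wz":0,"dx":0,"dy":-9,"dz":66,"fingers":0},{"wx":0.1,"wy":-0.2,"wz":0,"dx":0,"dy":-9,"dz":95,"fingers":0},{"wx":0.1,"wy":-0.2,"wz":0,"dx":-20,"dy":-9,"dz":95,"fingers":0},{"wx":0.1,"wy":-0.2,"wz":0,"dx":-45,"dy":-9,"dz":95,"fingers":0}]'
python3 -m pendant '[{"wx":0,"wy":0,"wz":0,"dx":-5,"dy":0,"dz":0,"fingers":0},{"wx":0,"wy":0,"wz":0,"dx":-10,"dy":0,"dz":0,"fingers":0},{"wx":0,"wy":0,"wz":0,"dx":-15,"dy":0,"dz":0,"fingers":0},{"wx":0,"wy":0,"wz":0,"dx":-20,"dy":0,"dz":0,"fingers":0},{"wx":0,"wy":0,"wz":0,"dx":-25,"dy":0,"dz":0,"fingers":0}]'
```

```text
t: 2.57
tool_pos: [0.4776, -0.166, 0.0346]
tool_rot: [0.2, -3.133, -0.002]
ft_force: [0.5, -0.9, -0.0]
grip_width: -0.001
grasp_force: 0.0
t: 2.98
tool_pos: [0.5052, -0.1641, 0.0364]
tool_rot: [-0.201, 3.132, -0.002]
ft_force: [0.1, -0.0, -0.5]
grip_width: 0.004
grasp_force: 0.0
```

```bash
for i in 1 ; do python3 -m pendant '[{"wx":0,"wy":0,"wz":0,"dx":-4,"dy":0,"dz":0,"fingers":0},{"wx":0,"wy":0,"wz":0,"dx":-8,"dy":0,"dz":0,"fingers":0},{"wx":0,"wy":0,"wz":0,"dx":-12,"dy":0,"dz":0,"fingers":0}]'; done; python3 - <<'E'
from h import *
from bench import viewer
c=viewer.calibration('wrist')
a=viewer.capture('wrist');b=viewer.capture('scene')
x=cv2.resize(a[180:380,200:440],None,fx=1.6,fy=1.6); y=cv2.resize(b[140:260,220:340],None,fx=2.6667,fy=2.6667)
cv2.imwrite('pics/w2.png',np.hstack([x,y]))
E
```

```text
t: 3.23
tool_pos: [0.5174, -0.1628, 0.0361]
tool_rot: [-0.2, 3.132, -0.002]
ft_force: [-0.2, -0.5, -0.6]
grip_width: 0.002
grasp_force: 0.0
```

View pics/w2.png

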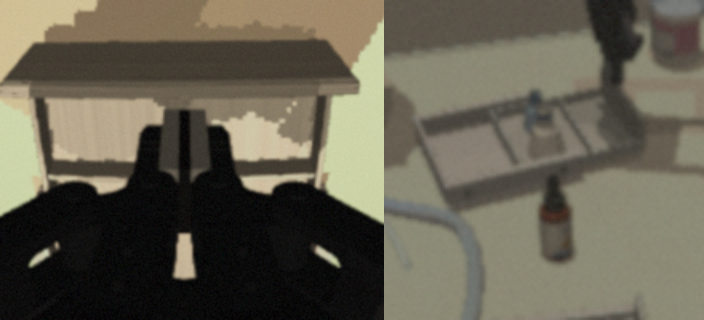

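```bash
cat >> h.py <<'E'
def proj(c,P,f=False):
    d=(np.atleast_2d(P)-c['eye'])@R.from_rotvec(c['orientation']).as_matrix()
    if not f: return np.c_[d[:,0]/d[:,2]*c['fx']+c['cx'],d[:,1]/d[:,2]*c['fy']+c['cy']]
    r=np.linalg.norm(d[:,:2],axis=1);t=np.arctan2(r,d[:,2])*c['fx']
    return d[:,:2]/r[:,None]*t[:,None]+[c['cx'],c['cy']]
E
python3 - <<'E'
from h import *
from bench import viewer,env
c=viewer.calibration('wrist');s=viewer.calibration('scene')
t=env.read_state()['tool_pos']
P=[t,t+[0,0,.05]]
print('wrist crop',((proj(c,P,1)-[200,180])*1.6).round()); print('scene crop',((proj(s,P)-[220,140])*2.6667+[384,0]).round())
# lip ends in wrist crop, z .057
print(fish(c,np.array([[0,90],[358,90]])/1.6+[200,180],.057).round(4))
print(fish(c,np.array([[38,42],[325,40]])/1.6+[200,180],.014).round(4))
E
```

```text
wrist crop [[179.  86.]
 [177. 155.]]
scene crop [[612. 108.]
 [612.  72.]]
[[ 0.5194 -0.2276  0.057 ]
 [ 0.5028 -0.1     0.057 ]]
[[ 0.516  -0.2253  0.014 ]
 [ 0.4991 -0.1018  0.014 ]]
```

```bash
python3 - <<'E'
from h import *
from bench import viewer,env
a=viewer.capture('wrist');b=viewer.capture('scene')
x=cv2.resize(a[200:290,270:360],None,fx=4.4,fy=4.4,interpolation=cv2.INTER_CUBIC); y=cv2.resize(b[140:206,270:336],None,fx=6,fy=6,interpolation=cv2.INTER_CUBIC)
cv2.imwrite('pics/w3.png',cv2.convertScaleAbs(np.hstack([x,y]),alpha=1.5,beta=25))
E
```

```text
(no output)
```

View pics/w3.png

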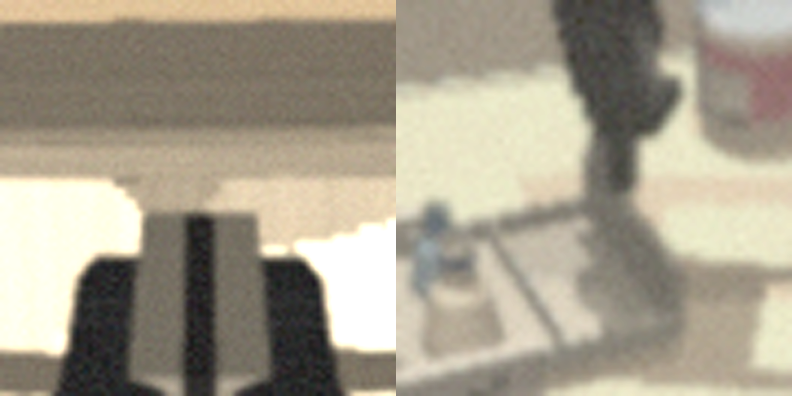

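```bash
python3 - <<'E'
from h import *
from bench import viewer,env
c=viewer.calibration('wrist');s=viewer.calibration('scene')
p=fish(c,[[315.5,248.9]],0)[0];q=plane(s,[[305.7,172.5]],0)[0]
d1=p-c['eye'];d2=q-s['eye']
k=np.linalg.lstsq(np.c_[d1,-d2],s['eye']-c['eye'],rcond=None)[0]
print(c['eye']+k[0]*d1,s['eye']+k[1]*d2); t=env.read_state();print(t['tool_pos'],t['ft_force'])
# cone dock wrist triang of lip top: first view vs second
E
```

```text
[ 0.51309983 -0.16093645  0.06387935] [ 0.51722601 -0.16320245  0.06584917]
[ 0.51713981 -0.16278154  0.03586367] [-0.42803538 -0.19985291  0.16636858]
```

The triangulated fingertip is at z≈0.065, about 29 mm above the reported TCP. The fingers therefore passed over the 58 mm lip without touching it. I'll back out, go lower and check again.

```bash
python3 -m pendant '[{"wx":0,"wy":0,"wz":0,"dx":30,"dy":0,"dz":-3,"fingers":0},{"wx":0,"wy":0,"wz":0,"dx":60,"dy":0,"dz":0,"fingers":0},{"wx":0,"wy":0,"wz":0,"dx":60,"dy":0,"dz":14,"fingers":0},{"wx":0,"wy":0,"wz":0,"dx":60,"dy":0,"dz":26,"fingers":0},{"wx":0,"wy":0,"wz":0,"dx":60,"dy":0,"dz":26,"fingers":0}]'
python3 - <<'E'
from h import *
from bench import viewer,env
c=viewer.calibration('wrist');s=viewer.calibration('scene');t=env.read_state()['tool_pos']
a=viewer.capture('wrist');b=viewer.capture('scene')
P=[t,t+[0,0,.03]];print(((proj(c,P,1)-[260,200])*4).round(),((proj(s,P)-[280,130])*5+[400,0]).round())
x=cv2.resize(a[200:300,260:360],None,fx=4,fy=4,interpolation=cv2.INTER_CUBIC); y=cv2.resize(b[130:210,280:360],None,fx=5,fy=5,interpolation=cv2.INTER_CUBIC)
cv2.imwrite('pics/w4.png',cv2.convertScaleAbs(np.hstack([x,y]),alpha=1.5,beta=25))
E
```

```text
t: 3.85
tool_pos: [0.4555, -0.1698, 0.0083]
tool_rot: [-0.199, 3.135, 0.001]
ft_force: [-0.3, 0.6, -0.2]
grip_width: -0.004
grasp_force: 0.0
[[207. 134.]
 [205. 227.]] [[619. 269.]
 [619. 230.]]
```

View pics/w4.png

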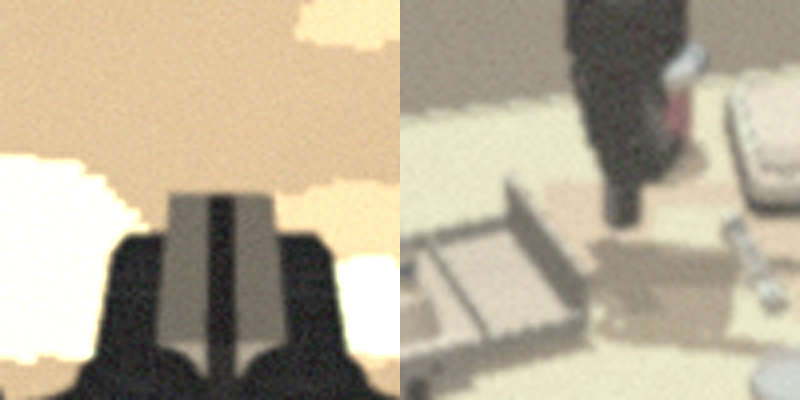

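The fingertips end about 27 mm above the reported TCP, so the true tip is at z≈0.035. It now stands in front of the lip and below its top. Pushing now.

```bash
python3 -m pendant '[{"wx":0,"wy":0,"wz":0,"dx":-12,"dy":0,"dz":0,"fingers":0},{"wx":0,"wy":0,"wz":0,"dx":-24,"dy":0,"dz":0,"fingers":0},{"wx":0,"wy":0,"wz":0,"dx":-34,"dy":0,"dz":0,"fingers":0},{"wx":0,"wy":0,"wz":0,"dx":-39,"dy":0,"dz":0,"fingers":0},{"wx":0,"wy":0,"wz":0,"dx":-44,"dy":0,"dz":0,"fingers":0}]'
python3 -m pendant '[{"wx":0,"wy":0,"wz":0,"dx":-5,"dy":0,"dz":0,"fingers":0},{"wx":0,"wy":0,"wz":0,"dx":-10,"dy":0,"dz":0,"fingers":0},{"wx":0,"wy":0,"wz":0,"dx":-15,"dy":0,"dz":0,"fingers":0},{"wx":0,"wy":0,"wz":0,"dx":-20,"dy":0,"dz":0,"fingers":0}]'
```

```text
t: 4.37
tool_pos: [0.5029, -0.1649, 0.0101]
tool_rot: [-0.202, 3.131, -0.003]
ft_force: [-1.0, -1.3, 0.1]
grip_width: -0.005
grasp_force: 0.9
t: 4.7
tool_pos: [0.5213, -0.162, 0.0098]
tool_rot: [-0.2, 3.132, -0.002]
ft_force: [-0.7, -0.5, 1.2]
grip_width: -0.001
grasp_force: 0.9
```

```bash
python3 -m pendant '[{"wx":0,"wy":0,"wz":0,"dx":-5,"dy":0,"dz":0,"fingers":0},{"wx":0,"wy":0,"wz":0,"dx":-10,"dy":0,"dz":0,"fingers":0},{"wx":0,"wy":0,"wz":0,"dx":-15,"dy":0,"dz":0,"fingers":0},{"wx":0,"wy":0,"wz":0,"dx":-20,"dy":0,"dz":0,"fingers":0},{"wx":0,"wy":0,"wz":0,"dx":-25,"dy":0,"dz":0,"fingers":0}]'
python3 - <<'E'
from h import *
from bench import viewer,env
c=viewer.calibration('wrist')
a=viewer.capture('wrist');b=viewer.capture('scene');t=viewer.capture('top')
x=cv2.resize(a[200:300,240:390],None,fx=3,fy=3); y=cv2.resize(b[140:240,220:340],None,fx=3,fy=3);
z=cv2.resize(t[130:230,330:410],None,fx=3,fy=3)
cv2.imwrite('pics/w5.png',np.vstack([np.hstack([x[:,:400],y]),np.hstack([z,np.zeros((300,520,3),np.uint8)])]))
E
```

```text
t: 5.12
tool_pos: [0.5463, -0.1587, 0.0098]
tool_rot: [-0.2, 3.132, -0.001]
ft_force: [-2.6, 1.8, 0.8]
grip_width: -0.001
grasp_force: 0.9
```

View pics/w5.png

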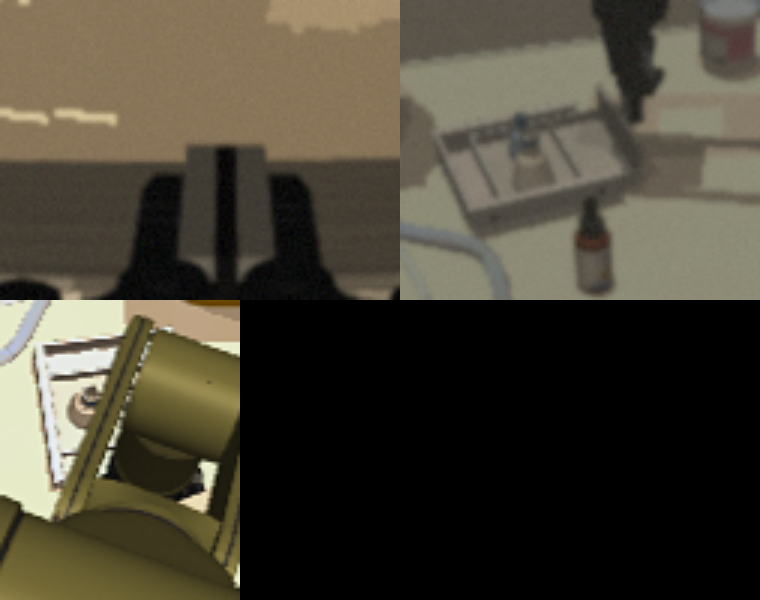

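The wrist crop shows the fingertip in front of the lip face. In the scene crop the cone tray is sliding in with the cones still standing. I'll keep pushing and slow down near the stop.

```bash
python3 -m pendant '[{"wx":0,"wy":0,"wz":0,"dx":-4,"dy":0,"dz":0,"fingers":0},{"wx":0,"wy":0,"wz":0,"dx":-8,"dy":0,"dz":0,"fingers":0},{"wx":0,"wy":0,"wz":0,"dx":-12,"dy":0,"dz":0,"fingers":0},{"wx":0,"wy":0,"wz":0,"dx":-15,"dy":0,"dz":0,"fingers":0},{"wx":0,"wy":0,"wz":0,"dx":-15,"dy":0,"dz":0,"fingers":0}]'
python3 -m pendant '[{"wx":0,"wy":0,"wz":0,"dx":-2,"dy":0,"dz":0,"fingers":0},{"wx":0,"wy":0,"wz":0,"dx":-4,"dy":0,"dz":0,"fingers":0},{"wx":0,"wy":0,"wz":0,"dx":-4,"dy":0,"dz":0,"fingers":0}]'
```

```text
t: 5.68
tool_pos: [0.5623, -0.1573, 0.0102]
tool_rot: [-0.2, 3.13, -0.003]
ft_force: [-1.0, -0.9, 0.4]
grip_width: 0.001
grasp_force: 0.0
t: 5.93
tool_pos: [0.5655, -0.1567, 0.0101]
tool_rot: [-0.201, 3.131, -0.003]
ft_force: [-0.0, 0.4, -1.2]
grip_width: 0.001
grasp_force: 0.1
```

```bash
python3 -m pendant '[{"wx":0,"wy":0,"wz":0,"dx":-2,"dy":0,"dz":0,"fingers":0},{"wx":0,"wy":0,"wz":0,"dx":-3,"dy":0,"dz":0,"fingers":0},{"wx":0,"wy":0,"wz":0,"dx":-3,"dy":0,"dz":0,"fingers":0}]'
```

```text
t: 6.18
tool_pos: [0.5683, -0.1563, 0.0101]
tool_rot: [-0.201, 3.131, -0.002]
ft_force: [-1.0, -0.4, -0.1]
grip_width: 0.004
grasp_force: 0.4
```

```bash
python3 -m pendant '[{"wx":0,"wy":0,"wz":0,"dx":-1.5,"dy":0,"dz":0,"fingers":0},{"wx":0,"wy":0,"wz":0,"dx":-3,"dy":0,"dz":0,"fingers":0},{"wx":0,"wy":0,"wz":0,"dx":-3,"dy":0,"dz":0,"fingers":0}]'
```

```text
t: 6.43
tool_pos: [0.5713, -0.1558, 0.0101]
tool_rot: [-0.2, 3.131, -0.002]
ft_force: [-0.2, -1.2, -0.3]
grip_width: -0.002
grasp_force: 0.4
```

```bash
python3 -m pendant '[{"wx":0,"wy":0,"wz":0,"dx":-1.5,"dy":0,"dz":0,"fingers":0},{"wx":0,"wy":0,"wz":0,"dx":-3,"dy":0,"dz":0,"fingers":0},{"wx":0,"wy":0,"wz":0,"dx":-3,"dy":0,"dz":0,"fingers":0}]'
```

```text
t: 6.68
tool_pos: [0.5743, -0.1554, 0.0101]
tool_rot: [-0.2, 3.131, -0.002]
ft_force: [-0.5, -0.3, -0.3]
grip_width: 0.001
grasp_force: 0.3
```

```bash
python3 -m pendant '[{"wx":0,"wy":0,"wz":0,"dx":-1.5,"dy":0,"dz":0,"fingers":0},{"wx":0,"wy":0,"wz":0,"dx":-3,"dy":0,"dz":0,"fingers":0},{"wx":0,"wy":0,"wz":0,"dx":-3,"dy":0,"dz":0,"fingers":0}]'; python3 - <<'E'
from h import *
from bench import viewer
c=viewer.calibration('wrist');a=viewer.capture('wrist');cv2.imwrite('pics/w6.png',a)
for u in (262,370):
    g=a[220:320,u-3:u+4].mean((1,2)); print(u,g.astype(int).tolist())
    for v,z in((253,.014),(290,.057)): print(fish(c,[[u,v]],z).round(4))
E
```

```text
t: 6.93
tool_pos: [0.5764, -0.1551, 0.0101]
tool_rot: [-0.201, 3.133, -0.002]
ft_force: [-3.9, -0.8, 1.0]
grip_width: 0.0
grasp_force: 1.5
262 [115, 114, 115, 115, 116, 115, 115, 114, 116, 113, 115, 115, 115, 115, 116, 114, 116, 143, 178, 180, 147, 118, 114, 115, 116, 114, 107, 93, 85, 92, 100, 103, 103, 86, 67, 61, 61, 60, 62, 61, 60, 59, 61, 63, 61, 59, 60, 60, 60, 60, 60, 59, 57, 59, 59, 63, 64, 64, 61, 60, 59, 62, 63, 63, 61, 62, 62, 61, 58, 56, 58, 66, 76, 85, 93, 108, 130, 139, 139, 131, 99, 47, 14, 9, 10, 8, 11, 10, 12, 8, 11, 10, 9, 10, 10, 10, 9, 12, 11, 9]
[[ 0.5924 -0.1847  0.014 ]]
[[ 0.5899 -0.1782  0.057 ]]
370 [114, 114, 114, 114, 114, 115, 115, 114, 115, 114, 115, 115, 115, 115, 114, 115, 115, 115, 114, 116, 116, 114, 114, 114, 115, 110, 89, 84, 95, 103, 106, 103, 86, 68, 62, 61, 61, 63, 62, 62, 60, 63, 60, 61, 60, 58, 61, 60, 60, 60, 59, 59, 60, 60, 62, 64, 64, 63, 61, 60, 61, 62, 61, 61, 61, 61, 61, 59, 57, 59, 66, 74, 81, 84, 83, 83, 80, 73, 63, 58, 43, 26, 13, 11, 9, 11, 8, 10, 10, 11, 11, 10, 9, 11, 13, 13, 11, 11, 12, 7]
[[ 0.5837 -0.1171  0.014 ]]
[[ 0.5829 -0.1242  0.057 ]]
```

Force is rising (3.9 N) and motion lags 0.9 mm, so it looks like the stop. One more small nudge to confirm.

```bash
python3 -m pendant '[{"wx":0,"wy":0,"wz":0,"dx":-1,"dy":0,"dz":0,"fingers":0},{"wx":0,"wy":0,"wz":0,"dx":-2,"dy":0,"dz":0,"fingers":0},{"wx":0,"wy":0,"wz":0,"dx":-2,"dy":0,"dz":0,"fingers":0}]'
```

```text
t: 7.23
tool_pos: [0.5764, -0.1551, 0.0101]
tool_rot: [0.202, -3.134, 0.002]
ft_force: [-7.4, -2.4, 4.2]
grip_width: -0.005
grasp_force: 3.7
```

Firmly home (7 N, no further motion). Next I back off, rise and cross over to the vial tray.

```bash
python3 -m pendant '[{"wx":0,"wy":0,"wz":0,"dx":15,"dy":0,"dz":0,"fingers":0},{"wx":0,"wy":0,"wz":0,"dx":45,"dy":0,"dz":0,"fingers":0},{"wx":0,"wy":0,"wz":0,"dx":65,"dy":0,"dz":-30,"fingers":0},{"wx":0,"wy":0,"wz":0,"dx":75,"dy":0,"dz":-68,"fingers":0},{"wx":0,"wy":0,"wz":0,"dx":75,"dy":0,"dz":-105,"fingers":0}]'
python3 -m pendant '[{"wx":0,"wy":0,"wz":2,"dx":0,"dy":10,"dz":-35,"fingers":0},{"wx":0,"wy":0,"wz":5,"dx":0,"dy":45,"dz":-50,"fingers":0},{"wx":0,"wy":0,"wz":8,"dx":0,"dy":85,"dz":-50,"fingers":0},{"wx":0,"wy":0,"wz":11,"dx":0,"dy":125,"dz":-50,"fingers":0},{"wx":0,"wy":0,"wz":12.3,"dx":0,"dy":165,"dz":-50,"fingers":0}]'
python3 -c "
from h import *
delta([.50,.242,.15],-5)"
```

```text
t: 7.65
tool_pos: [0.5009, -0.1637, 0.1149]
tool_rot: [0.199, -3.135, -0.001]
ft_force: [0.7, -0.2, -0.1]
grip_width: 0.0
grasp_force: 0.0
t: 8.07
tool_pos: [0.4842, 0.0008, 0.1659]
tool_rot: [0.142, 3.13, -0.001]
ft_force: [1.1, -0.1, -0.1]
grip_width: 0.002
grasp_force: 0.0
d [  6.3223284  241.60399503  15.83999372] w [-0.    0.49 -0.2 ]
```

```bash
python3 -m pendant '[{"wx":0,"wy":0,"wz":0,"dx":1,"dy":40,"dz":0,"fingers":0},{"wx":0,"wy":0,"wz":0,"dx":2,"dy":80,"dz":0,"fingers":0},{"wx":0,"wy":0,"wz":0,"dx":3,"dy":120,"dz":0,"fingers":0},{"wx":0,"wy":0,"wz":0,"dx":4,"dy":160,"dz":0,"fingers":0},{"wx":0,"wy":0,"wz":0,"dx":5,"dy":200,"dz":0,"fingers":0}]'
python3 -m pendant '[{"wx":0,"wy":0,"wz":0,"dx":1,"dy":35,"dz":0,"fingers":0},{"wx":0,"wy":0,"wz":0,"dx":1,"dy":41,"dz":0,"fingers":0},{"wx":0,"wy":0,"wz":0,"dx":1,"dy":41,"dz":0,"fingers":0}]'
python3 - <<'E'
from h import *
from bench import viewer
c=viewer.calibration('wrist');a=viewer.capture('wrist');t=viewer.capture('top')
print(c)
x=a[190:390,150:490]
x=cv2.resize(x,None,fx=2,fy=2,interpolation=cv2.INTER_CUBIC)
cv2.imwrite('pics/w7.png',a)
z=cv2.resize(t[130:230,330:410],None,fx=1.5,fy=1.5);k=np.zeros((400,120,3),np.uint8);k[:150]=z
cv2.imwrite('pics/w7c.png',np.hstack([x,k]))
E
```

```text
t: 8.48
tool_pos: [0.4961, 0.2018, 0.165]
tool_rot: [0.136, 3.132, 0.001]
ft_force: [0.5, -0.8, -0.5]
grip_width: -0.003
grasp_force: 0.0
t: 8.73
tool_pos: [0.4987, 0.2431, 0.1645]
tool_rot: [0.13, 3.133, 0.001]
ft_force: [-0.6, -0.3, -0.3]
grip_width: -0.003
grasp_force: 0.0
{'fx': 309.70691628693146, 'fy': 309.70691628693146, 'cx': 314.89433718695153, 'cy': 202.06916660067455, 'eye': array([0.41823636, 0.25212141, 0.33951454]), 'orientation': array([2.12103287, 1.9509495 , 0.32537175])}
```

View pics/w7c.png

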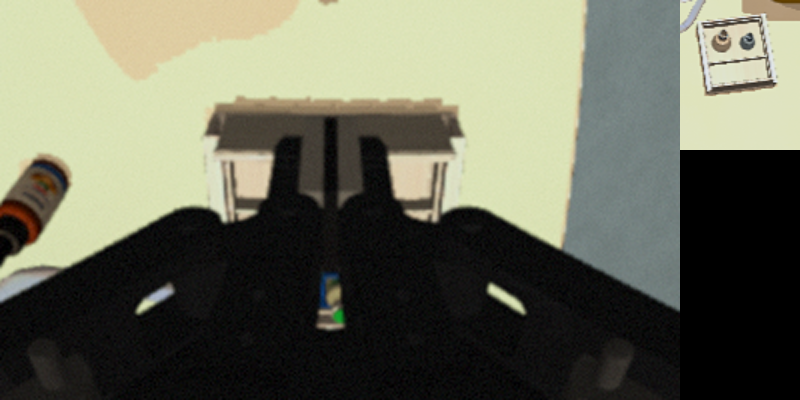

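The inset shows the cone tray home with both cones upright. The vial lip's top edge runs roughly from crop (215,153) to (457,153), centred under the fingers.

```bash
python3 - <<'E'
from h import *
from bench import viewer
c=viewer.calibration('wrist')
f=lambda p,z:fish(c,np.array(p)/2+[150,190],z).round(4)
print(f([[215,152],[457,150]],.057),f([[216,113],[458,115]],.014))
a=cv2.imread('pics/w7.png')
for u in (275,280,352,358): print(u,a[240:280,u].mean(1).astype(int).tolist())
delta([.605,.234,.15],-5)
E
```

```text
[[0.5799 0.1736 0.057 ]
 [0.5898 0.3022 0.057 ]] [[0.5778 0.1672 0.014 ]
 [0.5917 0.3108 0.014 ]]
275 [153, 147, 140, 125, 118, 105, 88, 77, 68, 61, 64, 62, 62, 63, 65, 63, 62, 66, 63, 68, 65, 64, 62, 67, 80, 119, 158, 186, 205, 207, 200, 198, 199, 197, 200, 199, 198, 199, 198, 200]
280 [152, 137, 121, 123, 118, 104, 89, 79, 68, 62, 64, 67, 65, 64, 62, 63, 61, 62, 66, 65, 66, 67, 66, 66, 78, 108, 131, 157, 200, 203, 190, 194, 195, 196, 199, 196, 194, 197, 197, 199]
352 [154, 143, 141, 126, 120, 117, 102, 81, 65, 62, 62, 63, 66, 65, 63, 62, 63, 64, 62, 64, 63, 67, 65, 61, 65, 97, 124, 160, 200, 202, 204, 204, 201, 201, 203, 202, 203, 203, 203, 201]
358 [179, 149, 138, 122, 118, 119, 103, 83, 63, 63, 66, 64, 61, 63, 62, 61, 62, 68, 62, 64, 63, 63, 64, 62, 69, 91, 116, 157, 196, 200, 203, 200, 200, 200, 200, 199, 202, 201, 199, 197]
d [-107.16033027    3.41771738   14.71597911] w [-0.08  0.24  0.08]
```

```bash
python3 -m pendant '[{"wx":0,"wy":0,"wz":0,"dx":-38,"dy":1,"dz":0,"fingers":0},{"wx":0,"wy":0,"wz":0,"dx":-76,"dy":3,"dz":0,"fingers":0},{"wx":0,"wy":0.2,"wz":0,"dx":-105,"dy":5,"dz":0,"fingers":0},{"wx":0,"wy":0.2,"wz":0,"dx":-117,"dy":5,"dz":20,"fingers":0},{"wx":0,"wy":0.2,"wz":0,"dx":-117,"dy":5,"dz":55,"fingers":0}]'
python3 -c "
from h import *
delta([.616,.2355,.010],-4.7)"
```

```text
t: 9.25
tool_pos: [0.6236, 0.2332, 0.1139]
tool_rot: [0.142, 3.125, 0.004]
ft_force: [1.0, 0.9, -0.2]
grip_width: 0.002
grasp_force: 0.0
d [  9.2200274    1.26274363 103.75858102] w [ 0.19  0.79 -0.51]
```

```bash
python3 -m pendant '[{"wx":0.1,"wy":0.4,"wz":0,"dx":5,"dy":1,"dz":20,"fingers":0},{"wx":0.1,"wy":0.4,"wz":0,"dx":6,"dy":1,"dz":40,"fingers":0},{"wx":0.1,"wy":0.4,"wz":0,"dx":6,"dy":1,"dz":52,"fingers":0},{"wx":0.1,"wy":0.4,"wz":0,"dx":6,"dy":1,"dz":52,"fingers":0}]'
python3 - <<'E'
from h import *
from bench import viewer
delta([.616,.2355,.010],-4.7)
a=viewer.capture('wrist');b=viewer.capture('scene')
x=cv2.resize(a[190:290,230:400],None,fx=2.2,fy=2.2,interpolation=cv2.INTER_CUBIC)[:, :374]; y=cv2.resize(b[230:320,245:335],None,fx=4.4,fy=4.4,interpolation=cv2.INTER_CUBIC)
k=np.zeros((396,374,3),np.uint8);k[:220]=x
cv2.imwrite('pics/w8.png',cv2.convertScaleAbs(np.hstack([k,y]),alpha=1.3,beta=15))
E
```

```text
t: 9.58
tool_pos: [0.6069, 0.2335, 0.0548]
tool_rot: [-0.139, -3.126, 0.007]
ft_force: [-0.4, -0.4, 0.1]
grip_width: -0.001
grasp_force: 0.0
d [-9.39253018  3.00985367 44.65233369] w [-0.3 -0.7 -0.4]
```

View pics/w8.png

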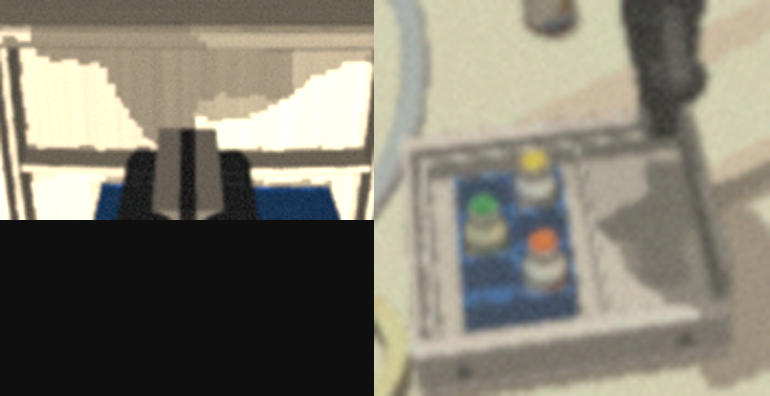

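The fingertip is above the well, behind the lip and ahead of the cross wall. I'll descend and settle.

```bash
python3 -m pendant '[{"wx":0,"wy":-0.3,"wz":0,"dx":-5,"dy":2,"dz":15,"fingers":0},{"wx":0,"wy":-0.3,"wz":0,"dx":-5,"dy":2,"dz":30,"fingers":0},{"wx":0,"wy":-0.3,"wz":0,"dx":-5,"dy":2,"dz":44,"fingers":0},{"wx":0,"wy":-0.3,"wz":0,"dx":-5,"dy":2,"dz":44,"fingers":0},{"wx":0,"wy":-0.3,"wz":0,"dx":-5,"dy":2,"dz":44,"fingers":0}]'
python3 -c "
from h import *
delta([.515,.2440,.010],-4.7)"
```

```text
t: 10.1
tool_pos: [0.6146, 0.2376, 0.0148]
tool_rot: [-0.137, -3.138, 0.004]
ft_force: [0.5, -1.2, -0.4]
grip_width: -0.004
grasp_force: 0.0
d [99.79383505 -2.28300741  4.87879888] w [-0.13 -0.02 -0.28]
```

```bash
python3 -m pendant '[{"wx":0,"wy":0,"wz":-0.3,"dx":5,"dy":0,"dz":5,"fingers":0},{"wx":0,"wy":0,"wz":-0.3,"dx":10,"dy":0,"dz":5,"fingers":0},{"wx":0,"wy":0,"wz":-0.3,"dx":14,"dy":0,"dz":5,"fingers":0},{"wx":0,"wy":0,"wz":-0.3,"dx":18,"dy":0,"dz":5,"fingers":0},{"wx":0,"wy":0,"wz":-0.3,"dx":22,"dy":0,"dz":5,"fingers":0}]'
python3 -m pendant '[{"wx":0,"wy":0,"wz":0,"dx":4,"dy":0,"dz":0,"fingers":0},{"wx":0,"wy":0,"wz":0,"dx":8,"dy":0,"dz":0,"fingers":0},{"wx":0,"wy":0,"wz":0,"dx":12,"dy":0,"dz":0,"fingers":0},{"wx":0,"wy":0,"wz":0,"dx":16,"dy":0,"dz":0,"fingers":0},{"wx":0,"wy":0,"wz":0,"dx":20,"dy":0,"dz":0,"fingers":0}]'
python3 -c "
from h import *
from bench import viewer
a=viewer.capture('wrist')
for u in (275,355): print(u,a[200:300:2,u-2:u+3].mean((1,2)).astype(int).tolist())
delta([.515,.2440,.010],-4.7)"
```

```text
t: 10.52
tool_pos: [0.5926, 0.2397, 0.0096]
tool_rot: [0.128, 3.138, -0.004]
ft_force: [2.2, -1.1, 0.4]
grip_width: 0.0
grasp_force: 0.9
t: 10.93
tool_pos: [0.572, 0.2415, 0.009]
tool_rot: [-0.128, -3.138, 0.003]
ft_force: [1.6, 0.9, 0.7]
grip_width: 0.002
grasp_force: 0.9
275 [117, 116, 117, 117, 117, 117, 116, 93, 63, 62, 60, 62, 61, 61, 59, 60, 65, 64, 61, 63, 64, 61, 61, 79, 86, 96, 100, 99, 101, 94, 99, 104, 133, 141, 170, 173, 174, 173, 172, 173, 172, 172, 173, 174, 174, 174, 173, 177, 120, 36]
355 [143, 144, 144, 143, 127, 115, 118, 106, 66, 64, 62, 63, 61, 63, 63, 60, 62, 63, 62, 62, 62, 64, 58, 77, 99, 93, 123, 120, 97, 100, 125, 126, 127, 126, 134, 181, 198, 197, 197, 198, 197, 197, 197, 197, 197, 196, 197, 197, 178, 71]
d [55.55734655 -1.89891356 -1.09072409] w [-0.16 -0.17  0.03]
```

Pull force of about 2 N, so the lip is hooked and sliding. Continuing the draw.

```bash
python3 -m pendant '[{"wx":0,"wy":0,"wz":0,"dx":4,"dy":0,"dz":0,"fingers":0},{"wx":0,"wy":0,"wz":0,"dx":8,"dy":0,"dz":0,"fingers":0},{"wx":0,"wy":0,"wz":0,"dx":12,"dy":0,"dz":0,"fingers":0},{"wx":0,"wy":0,"wz":0,"dx":16,"dy":0,"dz":0,"fingers":0},{"wx":0,"wy":0,"wz":0,"dx":20,"dy":0,"dz":0,"fingers":0}]'
python3 -m pendant '[{"wx":0,"wy":0,"wz":0,"dx":4,"dy":0,"dz":0,"fingers":0},{"wx":0,"wy":0,"wz":0,"dx":8,"dy":0,"dz":0,"fingers":0},{"wx":0,"wy":0,"wz":0,"dx":12,"dy":0,"dz":0,"fingers":0},{"wx":0,"wy":0,"wz":0,"dx":16,"dy":0,"dz":0,"fingers":0},{"wx":0,"wy":0,"wz":0,"dx":20,"dy":0,"dz":0,"fingers":0}]'
python3 -m pendant '[{"wx":0,"wy":0,"wz":0,"dx":4,"dy":0,"dz":0,"fingers":0},{"wx":0,"wy":0,"wz":0,"dx":8,"dy":0,"dz":0,"fingers":0},{"wx":0,"wy":0,"wz":0,"dx":12,"dy":0,"dz":0,"fingers":0},{"wx":0,"wy":0,"wz":0,"dx":15,"dy":0,"dz":0,"fingers":0},{"wx":0,"wy":0,"wz":0,"dx":17,"dy":0,"dz":0,"fingers":0}]'
```

```text
t: 11.4
tool_pos: [0.5518, 0.243, 0.0087]
tool_rot: [-0.128, -3.137, 0.004]
ft_force: [1.6, 1.0, -0.3]
grip_width: -0.002
grasp_force: 0.9
t: 11.82
tool_pos: [0.5319, 0.2445, 0.0088]
tool_rot: [-0.128, -3.137, 0.004]
ft_force: [1.8, 1.4, -0.2]
grip_width: 0.001
grasp_force: 0.9
t: 12.23
tool_pos: [0.5146, 0.2458, 0.0089]
tool_rot: [-0.128, -3.137, 0.004]
ft_force: [1.7, 1.6, 0.2]
grip_width: -0.0
grasp_force: 0.8
```

```bash
python3 -m pendant '[{"wx":0,"wy":0,"wz":0,"dx":2,"dy":0,"dz":0,"fingers":0},{"wx":0,"wy":0,"wz":0,"dx":4,"dy":0,"dz":0,"fingers":0},{"wx":0,"wy":0,"wz":0,"dx":6,"dy":0,"dz":0,"fingers":0},{"wx":0,"wy":0,"wz":0,"dx":8,"dy":0,"dz":0,"fingers":0},{"wx":0,"wy":0,"wz":0,"dx":10,"dy":0,"dz":0,"fingers":0}]'
python3 -m pendant '[{"wx":0,"wy":0,"wz":0,"dx":1,"dy":0,"dz":0,"fingers":0},{"wx":0,"wy":0,"wz":0,"dx":2,"dy":0,"dz":0,"fingers":0},{"wx":0,"wy":0,"wz":0,"dx":3,"dy":0,"dz":0,"fingers":0}]'
```

```text
t: 12.65
tool_pos: [0.5052, 0.2466, 0.0089]
tool_rot: [-0.128, -3.137, 0.004]
ft_force: [1.1, 0.5, 0.2]
grip_width: 0.002
grasp_force: 0.8
t: 12.9
tool_pos: [0.5045, 0.2467, 0.009]
tool_rot: [0.127, 3.137, -0.004]
ft_force: [7.4, -2.0, -5.4]
grip_width: -0.006
grasp_force: 4.0
```

```bash
python3 -m pendant '[{"wx":0,"wy":0,"wz":0,"dx":1,"dy":0,"dz":0,"fingers":0},{"wx":0,"wy":0,"wz":0,"dx":2,"dy":0,"dz":0,"fingers":0},{"wx":0,"wy":0,"wz":0,"dx":3,"dy":0,"dz":0,"fingers":0}]'
```

```text
t: 13.15
tool_pos: [0.5047, 0.2468, 0.0091]
tool_rot: [0.126, 3.132, -0.004]
ft_force: [13.9, -4.4, -10.3]
grip_width: -0.001
grasp_force: 6.9
```

At the front stop (14 N, no motion). I'll ease back into the well and lift straight out.

```bash
python3 -m pendant '[{"wx":0,"wy":0,"wz":0,"dx":-8,"dy":0,"dz":0,"fingers":0},{"wx":0,"wy":0,"wz":0,"dx":-18,"dy":0,"dz":0,"fingers":0},{"wx":0,"wy":0,"wz":0,"dx":-22,"dy":0,"dz":0,"fingers":0},{"wx":0,"wy":0,"wz":0,"dx":-22,"dy":0,"dz":-15,"fingers":0},{"wx":0,"wy":0,"wz":0,"dx":-22,"dy":0,"dz":-40,"fingers":0}]'
python3 -m pendant '[{"wx":0,"wy":0,"wz":0,"dx":0,"dy":0,"dz":-35,"fingers":0},{"wx":0,"wy":0,"wz":0,"dx":0,"dy":0,"dz":-70,"fingers":0},{"wx":0,"wy":0,"wz":0,"dx":0,"dy":0,"dz":-105,"fingers":0},{"wx":0,"wy":0,"wz":0,"dx":35,"dy":0,"dz":-120,"fingers":0},{"wx":0,"wy":0,"wz":0,"dx":70,"dy":0,"dz":-130,"fingers":0}]'
python3 -m pendant '[{"wx":0,"wy":0,"wz":0,"dx":0,"dy":-40,"dz":0,"fingers":0},{"wx":0,"wy":0,"wz":0,"dx":0,"dy":-80,"dz":0,"fingers":0},{"wx":0,"wy":0,"wz":0,"dx":0,"dy":-120,"dz":0,"fingers":0},{"wx":0,"wy":0,"wz":0,"dx":0,"dy":-160,"dz":0,"fingers":0},{"wx":0,"wy":0,"wz":0,"dx":0,"dy":-200,"dz":0,"fingers":0}]'
python3 - <<'E'
from h import *
from bench import viewer
t=viewer.capture('top');s=viewer.capture('scene')
cv2.imwrite('pics/f.png',np.hstack([cv2.resize(t[130:280,180:410],None,fx=1.9,fy=1.9),cv2.resize(s[130:330,210:380],None,fx=1.425,fy=1.425)]))
cv2.imwrite('pics/top1.png',t)
E
```

```text
t: 13.57
tool_pos: [0.5186, 0.2443, 0.0465]
tool_rot: [-0.129, -3.13, 0.009]
ft_force: [-0.5, 0.6, -0.5]
grip_width: -0.001
grasp_force: 0.0
t: 13.98
tool_pos: [0.454, 0.2523, 0.1819]
tool_rot: [0.131, 3.136, 0.0]
ft_force: [-0.7, -0.7, 0.3]
grip_width: 0.003
grasp_force: 0.0
t: 14.4
tool_pos: [0.4341, 0.0511, 0.1796]
tool_rot: [-0.125, -3.136, 0.004]
ft_force: [1.3, -1.3, -0.3]
grip_width: 0.002
grasp_force: 0.0
```

View pics/f.png

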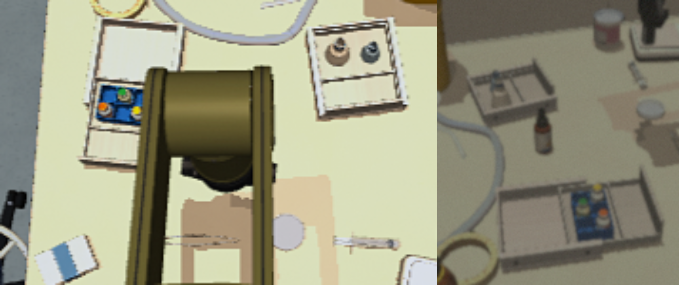

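The vial tray is out with its rack and three vials standing, the cone tray is shut, and the bench items are in place. One numeric check of the travel, then I hand in.

```bash
python3 - <<'E'
from h import *
from bench import viewer
c=viewer.calibration('top')
def caps(f):
    h=cv2.cvtColor(cv2.imread(f)[130:225,215:262],cv2.COLOR_BGR2HSV)
    m=cv2.inRange(h,(100,150,40),(125,255,255)); v,u=np.nonzero(m); return np.array([u.min()+215,v.max()+130])
p=[caps('pics/top0.png'),caps('pics/top1.png')];print(p)
w=plane(c,p,.03); print(np.linalg.norm(w[1]-w[0]))
w=plane(c,[[225.2,183.5],[223.2,214.2]],.057);print(np.linalg.norm(w[1]-w[0]))
E
```

```text
[array([236, 167]), array([231, 195])]
0.0933008501488227
0.09743896328442393
```

```bash
python3 -c "
from bench import hand_in; print(hand_in())"
```

```text
the job is handed in; nothing more can be done
None
```

I pushed the cone tray home to its stop, then drew the vial tray out to its front stop (about 97 mm of travel by camera). The cones, rack and vials were still standing, the hand was clear, and the job is handed in.

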